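Shut the gas off and hold the hot-box lid at its balance point

ROBOT

A 6-joint arm with a two-finger parallel gripper is mounted at the origin on the work surface. World frame = base frame: x ahead of the robot, y to its left, z up, the work surface at z = 0. Lengths are in m, angles in rad, forces in N, time in s.
With the tool pointing down it reaches from about 0.325 to 0.875 m from the base axis. Payload 4.4 kg.
Tool frame: the origin (TCP) lies midway between the tips of the shut fingers; the grasp point (between the pads) lies 19 mm behind it; z points along the fingers, y is the line along which they close (so a half turn about z gives the same grasp; the last joint's range is limited). The gripper opens to 85 mm and grips with 20 to 120 N. Pads are 22 mm wide; open, the fingers measure 114 mm over their backs; the gripper's body (76 mm by 85 mm) begins 54 mm behind the grasp point. The pads swing forward as they close: fully open they stand 13 mm farther back than shut.
Start: joints at [-1.347, 0.207, 1.542, -0, 1.393, -0.15], TCP at [0.21, -0.535, 0.231] pointing down, gripper open.
Joint ranges: [-2.73, 2.73], [-0.86, 2.22], [0.23, 2.46], [-1.11, 4.25], [0.08, 2.63], [-2.82, 2.82]. Speed limits (rad/s): [2.79, 2.79, 3.14, 3.14, 3.14, 3.14].

INTERFACE

Orientations are given as a rotation vector (axis times angle).
In Python, from workcell import sensors, vision, manip gives the robot as it stands.
- The arm moves only by the shell command python3 -m jog 'ROWS' [FORCE]. ROWS is JSON, a list of rows, each an object with "gripper": the closure in counts, from 0 (fully open) to 255 (shut); "travel": the shift along the tool's x, y, z in cm, a list of three; "twist": the turn about the tool's z in degrees. In form: [{"gripper": gripper, "travel": [dx, dy, dz], "twist": twist}, ...]. A call has exactly 10 rows; each row shifts and turns the commanded pose from where the row before left it, along the tool's axes as they then stand; what a row does not reach is not made up. A row lasts 1/12 s, in which the tool goes at most 41.7 mm and 7.16 degrees, less where a joint would pass 70% of its speed; a pose out of reach is approached as far as the arm can. A call with a gripper value outside its range is refused whole. The fingers move at their own pace and stop on an object; FORCE is the grip in N (left out, the last holds). Time passes only in rows, so rows that do not move let the fingers close, or fill a call up. It gives the time, the measured TCP pose, the force, the opening and the grip force at its end, in the units of the state.
- sensors.observe(): the state, without advancing time (a new reading comes with each control period).
- vision.get_image(name): name is "scene" or "top" or "wrist"; returns the picture (400x640x3 uint8, blue, green, red); there is no depth.
- vision.get_calibration(name): a dict with "fx", "fy", "cx", "cy" (pixels), "view" (4x4, takes a point from world to camera coordinates); the wrist camera has in their place "tool_from_camera" (4x4, takes a point from camera to tool coordinates, whose origin is the TCP and whose axes are the flange's). Camera axes: x right, y up, looking along -z (the intrinsics and any distortion apply to the point x, -y, -z); pixel columns grow to the right and rows downward; lengths in m; the calibration is good to about 2 mm. A picture is of the moment at which its call begins: read the wrist's pose just before it. get_calibration takes no time and is no camera call.
- manip.sign_off(): hands the job in; it is judged then, once.
The state is a dict: "time": time; "joint_positions": joint angles; "joint_vel": joint speeds; "tau": joint torques, N m; "eef_pos": TCP position; "tcp_rot": TCP orientation; "contact_force": force on the tool from outside, world axes, zero at the start; "wrist_torque": the same for the moment, N m; "finger_gap": finger opening in m; "finger_force": force on a finger pad.
Only numpy, scipy, OpenCV 4.12 (cv2) and the standard library are available. Lean on these libraries where they do the work, as an engineer would, in place of code of your own. Each camera call takes 0.05 s, during which the arm holds its last target. There are 200 camera calls.

TASK

Close the ball valve with the long one-sided lever by turning its lever a quarter turn clockwise, fully to the stop, and only then lift the lid of the small steel hot box by its handle bar to the balance point, standing upright over its hinge, so that a colleague can work inside. The lid has no stay: never let it go over the back, and finish still gripping the handle bar with the lid held still and upright. Leave the other valve (short T handle) and everything else on the bench as it is.

Things in the scene. Friction and masses are not known exactly. Their poses are not given: they have to be found in the camera images.
- hotbox: the hot box, fixed to the bench: an open-topped stainless steel box 150 x 220 x 100 mm (x, y, z) with a steel lid. Origin: centre of its underside. Its own x axis points from the handle side (front, towards the robot) to the hinge side, z up; it stands at a varying yaw.
- lid_hinge (a point): middle of the lid's hinge line, on the box, 70 mm along the box's x from its centre and 106 mm above the bench; the hinge line runs along the box's y axis. Does not move.
- lid_handle (a point): middle of the handle bar: round steel, 10 mm thick, parallel to the hinge, 190 mm from it in the lid's plane, 120 mm long between two side rods; a 45 mm open gap lies between bar and lid edge, free underneath. Shut, it is 106 mm above the bench, 45 mm in front of the box. Pinched from above on its long sides, it rolls between the pads as the lid swings, so a gripper can stay pointing down.
- lid (a joint): lid angle: 0 lying shut, 1.571 upright (bar straight above the hinge, 296 mm above the bench) which is its balance point, 2.4 fallen over the back. The lid is a 140 x 220 x 12 mm plate, about 0.6 kg with the handle, mass varies; the hinge has almost no friction, so let go anywhere it falls one way or the other.
- lever_valve: the valve to close: a small steel ball valve with a pipe along its x axis, on a 70 x 60 mm foot fixed to the bench; its handle is one long lever on one side of the stem only. Origin: centre of the foot's underside, below the stem; the stem axis is vertical through it. Its place (left or right of the other valve), and yaw vary.
- lever_grip (a point): grip point of the lever, the middle of its sleeve: 62 mm from the stem axis, 90 mm above the bench. The sleeve is 12 mm wide, 14 mm high and 56 mm long, lying along the line from the stem; the lever tip is 88 mm from the stem axis. Beneath it are the pipe end (up to 33 mm from the stem, 61 mm high) and the foot.
- lever (a joint): lever angle: 0 open (lever along the pipe, pointing to the valve's -x), 1.571 closed (lever across the pipe, pointing to the valve's +y), stops at both ends; it grows clockwise seen from above. Starts open or up to 0.3 short of it; stiff, about 0.15 N m, stays where it is left.
- tee_valve: the other valve, to be left alone: same body, foot and material, but a short T handle, 72 mm long, 12 mm wide and 14 mm high, centred over the stem, top 99 mm above the bench. Origin: centre of the foot's underside.
- tee_end (a point): one end of the T handle, 34 mm from its stem axis, 90 mm above the bench.
- vial: amber vial, 28 mm in diameter, 50 mm tall, beside the hot box's front left corner. Origin: underside centre.
- beaker: glass beaker, 64 mm in diameter, 75 mm tall. Origin: underside centre.
- collar: steel collar ring, 38 mm in diameter, 22 mm tall, between valves and hot box. Origin: underside centre.
- spanner: steel spanner, 150 mm long, lying between the valves and the robot. Origin near its middle.
- squeeze: white plastic bottle, 60 mm in diameter, 150 mm tall, behind the valves. Origin: underside centre.
- driver: screwdriver, 170 mm long, lying to the left of the hot box. Origin near its middle.
- logbook: closed log book, 100 x 140 x 14 mm, lying to the left of the hot box. Origin: underside centre.
Not all that is in view belongs to the job. Leave any purple, red or turquoise look-alike of the lever_valve alone.

How it is judged:
On the way, in this order (a step that is already met when the one before it is completed fails the run):
1. the lever of the lever valve is turned fully closed (value of joint lever above 1.45 rad), for 0.2 s.
2. the lid stands at its balance point, gripped by its handle bar (value of joint lid between 1.49 and 1.65 rad and contact force between the fingers and lid above 2 N and distance between the grasp point and lid_handle below 0.024 m), for 0.3 s.
At the end, for the whole second after the job is handed in: Lever valve closed (beyond 1.45 rad); lid within 0.08 rad of upright (1.49 to 1.65), below 0.08 rad/s, its bar gripped (within 24 mm of the grasp point, finger force above 2 N); T handle end moved under 12 mm, bystanders under 30 mm (all of step 2 and not (distance of any of vial, beaker, collar, spanner, squeeze, driver, logbook from where it was at the start of the episode above 0.03 m) and velocity of joint lid between -0.08 and 0.08 rad/s and value of joint lever above 1.45 rad and distance of tee_end from where it was at the start of the episode below 0.012 m); the arm keeps its last pose, push and grip.
It fails at once if the lid is lifted before the lever valve is closed (value of joint lid above 0.1 rad and value of joint lever below 1.4 rad).
It fails at once if the lid goes over the back (value of joint lid above 1.8 rad).
It fails at once if the T handle is turned (distance of tee_end from where it was at the start of the episode above 0.012 m).
It fails at once if a bystander is pushed away or knocked over (distance of any of vial, beaker, collar, spanner, squeeze, driver, logbook from where it was at the start of the episode above 0.03 m or angle between any of vial, beaker, collar, spanner, squeeze, driver, logbook's own z axis and vertical above 0.5 rad).
It also fails if it takes over 58 s, if anything falls off the work surface, if the arm or the gripper's body presses on something with over 40 N, if the wrist force passes 120 N, or if a joint passes its speed limit or range.

## Working session

There is one attempt and no reset: what is moved stays moved. The work goes in short steps, Python scripts to look and compute and a shell command to move; the robot and the scene stay as the last step left them, time stands still between calls to the robot, and variables do not carry over. Pictures are saved under pics/ and viewed, at most 10 in all, crops included, and the job is handed in when it is done.

```bash
mkdir -p pics
python3 - <<'E'
from workcell import sensors, vision
import cv2, numpy as np, json
s=sensors.observe(); print(s)
for n in("scene","top"):
    im=vision.get_image(n); cv2.imwrite(f"pics/{n}0.png",im)
    c=vision.get_calibration(n); print(n,{k:(np.round(v,4).tolist() if k=="view" else v) for k,v in c.items()})
print(vision.get_calibration("wrist"))
E
```

```text
{'time': 0.0, 'joint_positions': array([-1.34748310e+00,  2.07466539e-01,  1.54294615e+00, -1.11075769e-05,
        1.39348592e+00, -1.50493805e-01]), 'joint_vel': array([-0.00143042,  0.00028495, -0.0001915 , -0.00143608,  0.00022151,
        0.00013058]), 'tau': array([ 2.51335541e-04, -3.83031285e+01, -2.91594923e+01, -2.07440248e-04,
        1.04884920e-02,  7.77563400e-06]), 'eef_pos': array([ 0.20978987, -0.53455742,  0.23010303]), 'tcp_rot': array([-3.08461522e+00, -5.83336968e-01,  1.48903546e-04]), 'contact_force': array([-0.06147901, -0.33556224, -0.41804752]), 'wrist_torque': array([ 0.03404334, -0.00429707,  0.0115694 ]), 'finger_force': 0.0, 'finger_gap': 0.08490239494483225}
scene {'fx': 412.1524272137101, 'fy': 412.1524272137101, 'cx': 322.7122236398443, 'cy': 196.38896082102082, 'view': [[-0.5847, 0.8112, 0.0069, 0.2841], [-0.6252, -0.4561, 0.6333, 0.2011], [0.5169, 0.366, 0.7739, -1.4286], [0.0, 0.0, 0.0, 1.0]]}
top {'fx': 414.46329925212405, 'fy': 414.46329925212405, 'cx': 317.6828813523725, 'cy': 197.566790128285, 'view': [[-0.0241, -0.9997, 0.0064, -0.0162], [0.9928, -0.0232, 0.1174, -0.457], [-0.1172, 0.0092, 0.9931, -1.4199], [0.0, 0.0, 0.0, 1.0]]}
{'fx': 279.2446298669199, 'fy': 279.2446298669199, 'cx': 315.4833860226172, 'cy': 196.66768430353568, 'tool_from_camera': array([[ 1.44621637e-04,  9.63779509e-01,  2.66700274e-01,
         6.91516915e-02],
       [ 9.99999984e-01, -1.68188179e-04,  6.55218148e-05,
        -5.10215249e-04],
       [ 1.08004416e-04,  2.66700261e-01, -9.63779518e-01,
        -1.42162944e-01],
       [ 0.00000000e+00,  0.00000000e+00,  0.00000000e+00,
         1.00000000e+00]])}
```

View pics/top0.png

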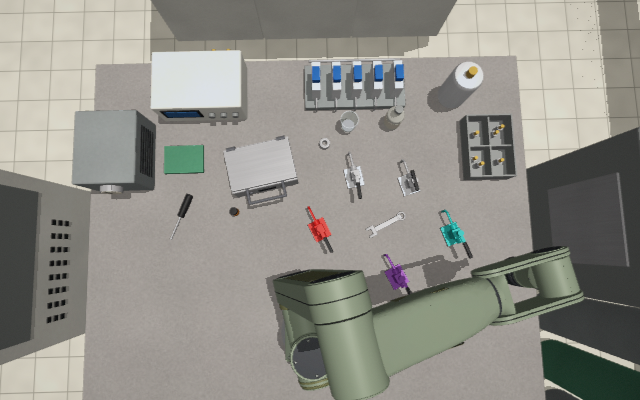

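View pics/scene0.png

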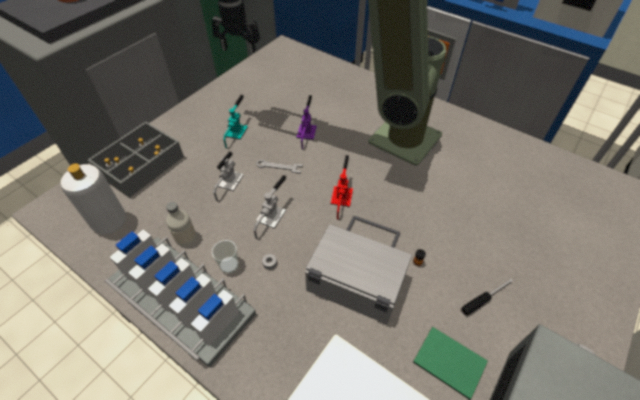

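The top view shows five valve-like things. Red (319,229), purple (397,275) and turquoise (454,232) are look-alikes. The two steel ones are at (354,178) and (409,180). The one at (354,178) seems to have the long one-sided lever, so I'll confirm that in an enlarged crop. The hot box is at (262,165) with its bar near (267,200), and the vial is at (234,211).

Run:
```python
import cv2, numpy as np
t=cv2.imread("pics/top0.png"); s=cv2.imread("pics/scene0.png")
a=cv2.resize(t[145:215,330:430],(800,560),interpolation=cv2.INTER_CUBIC); cv2.imwrite("pics/c1.png",a)
b=cv2.resize(t[130:220,215:315],(666,600),interpolation=cv2.INTER_CUBIC); cv2.imwrite("pics/c2.png",b)
```

```text
(no output)
```

View pics/c1.png

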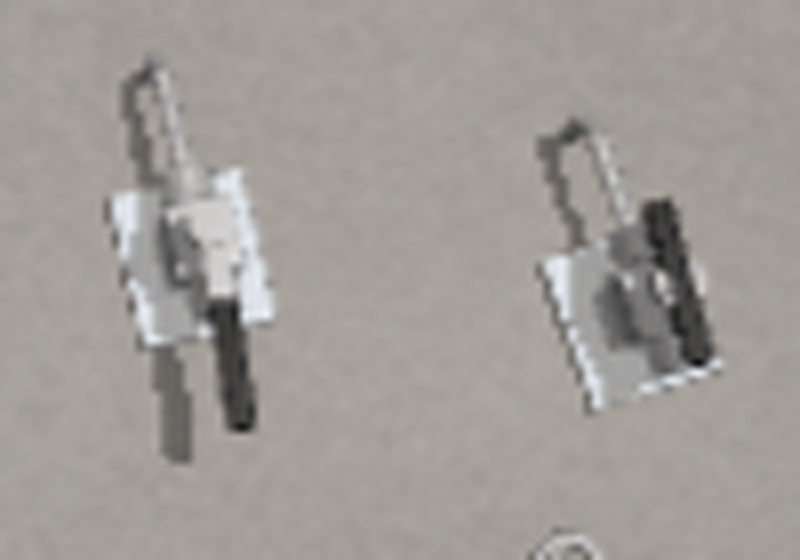

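View pics/c2.png

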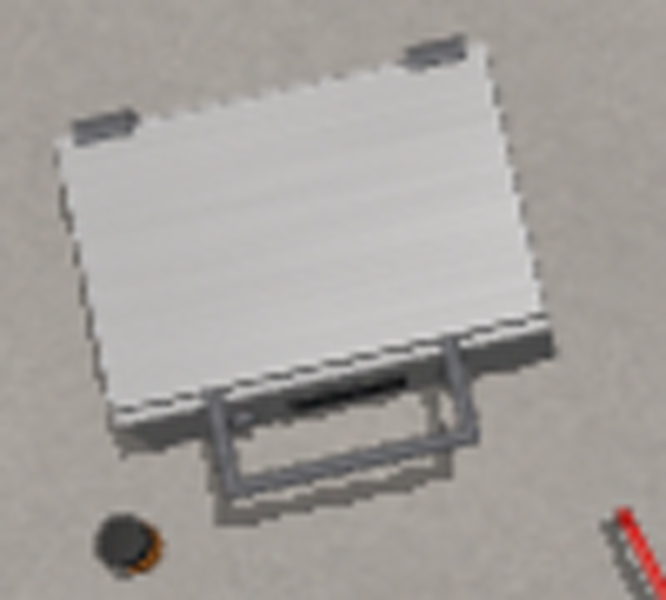

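The left crop shows the lever valve: foot centre at about (193,258) and a black sleeve on one side only, from (225,300) to (240,430). That matches the description. The right one has a short T centred over its stem, so it stays untouched. The second crop shows the box lid with corners (60,145), (485,45), (545,315), (110,415), the bar from (235,490) to (470,438), and the vial at the front left, (125,545).

```bash
cat > h.py <<'E'
import numpy as np
from workcell import sensors, vision
from scipy.spatial.transform import Rotation as R
def ray(c,px,V=None):
    V=c["view"] if V is None else V
    d=np.array([(px[0]-c["cx"])/c["fx"],-(px[1]-c["cy"])/c["fy"],-1.])
    M=np.linalg.inv(np.array(V)); return M[:3,3],M[:3,:3]@d
def at(c,px,z,V=None):
    o,d=ray(c,px,V); return (o+d*(z-o[2])/d[2])
def proj(c,p,V=None):
    q=np.array(c["view"] if V is None else V)@np.append(p,1); return c["cx"]-c["fx"]*q[0]/q[2], c["cy"]+c["fy"]*q[1]/q[2]
def wristV():
    s=sensors.observe(); c=vision.get_calibration("wrist")
    T=np.eye(4);T[:3,:3]=R.from_rotvec(s["tcp_rot"]).as_matrix();T[:3,3]=s["eef_pos"]
    return c,np.linalg.inv(T@c["tool_from_camera"])
E
python3 - <<'E'
from h import *
np.set_printoptions(precision=4,suppress=True)
c=vision.get_calibration("top")
f=lambda u,s,o:(o[0]+(u[0]+.5)/s-.5,o[1]+(u[1]+.5)/s-.5)
A=lambda u,z:at(c,f(u,8,(330,145)),z)
B=lambda u,z:at(c,f(u,6.667,(215,130)),z)
foot=np.array([A(u,.008) for u in[(110,200),(240,170),(272,318),(150,345)]]);print("foot",foot,foot.mean(0),np.linalg.norm(foot[0]-foot[1]),np.linalg.norm(foot[1]-foot[2]))
s1,s2=A((225,300),.095),A((240,430),.095);print("sleeve",s1,s2,np.linalg.norm(s1-s2))
st=foot.mean(0)[:2];print("tip-stem",s2[:2]-st,np.linalg.norm(s2[:2]-st),"mid",(s1+s2)/2, "ang",np.degrees(np.arctan2(*(s2-s1)[1::-1])), np.degrees(np.arctan2(*(s2[:2]-st)[::-1])))
p=foot[1]-foot[2];print("footyaw",np.degrees(np.arctan2(p[1],p[0])))
L=np.array([B(u,.112) for u in[(60,145),(485,45),(545,315),(110,415)]]);print("lid",L,L.mean(0),np.linalg.norm(L[0]-L[1]),np.linalg.norm(L[1]-L[2]))
x=(L[0]+L[1]-L[2]-L[3])[:2];y=(L[0]-L[1])[:2];print("yaw",np.degrees(np.arctan2(x[1],x[0])),np.degrees(np.arctan2(-y[0],y[1])))
b=[B(u,.106) for u in[(235,490),(470,438)]];print("bar",b,(b[0]+b[1])/2,np.linalg.norm(b[0]-b[1]))
print("vial",B((125,545),.05))
print("collar",at(c,(324,143),.022),"beaker",at(c,(348,122),.07),"tee",A((680,282),.099),"red",at(c,(308,210),.09),at(c,(331,249),.0))
E
```

```text
foot [[ 0.5571 -0.1211  0.008 ]
 [ 0.5694 -0.1795  0.008 ]
 [ 0.5023 -0.1914  0.008 ]
 [ 0.4915 -0.1368  0.008 ]] [ 0.5301 -0.1572  0.008 ] 0.05974620214593368 0.06811127575698314
sleeve [ 0.4975 -0.1614  0.095 ] [ 0.4427 -0.1657  0.095 ] 0.05496516364230663
tip-stem [-0.0874 -0.0085] 0.08779111735822447 mid [ 0.4701 -0.1635  0.095 ] ang -175.5086824790246 -174.44415926097625
footyaw 9.991140350618789
lid [[0.6084 0.2827 0.112 ]
 [0.6548 0.0702 0.112 ]
 [0.517  0.0426 0.112 ]
 [0.4721 0.2577 0.112 ]] [0.5631 0.1633 0.112 ] 0.21748021195697578 0.14046150314422037
yaw 10.846816302459478 12.305385277168703
bar [array([0.4341, 0.1973, 0.106 ]), array([0.4573, 0.081 , 0.106 ])] [0.4457 0.1392 0.106 ] 0.11855284911682089
vial [0.4132 0.2625 0.05  ]
collar [ 0.652  -0.0543  0.022 ] beaker [ 0.7123 -0.138   0.07  ] tee [ 0.5001 -0.3511  0.099 ] red [0.4082 0.0067 0.09  ] [ 0.2771 -0.0696  0.    ]
```

```bash
r='ignored'; python3 -m jog '[{"gripper":0,"travel":[2.5,-1.7,0],"twist":0},{"gripper":0,"travel":[2.5,-1.7,0],"twist":0},{"gripper":0,"travel":[2.5,-1.7,0],"twist":0},{"gripper":0,"travel":[2.5,-1.7,0],"twist":0},{"gripper":0,"travel":[2.5,-1.7,0],"twist":0},{"gripper":0,"travel":[2.5,-1.7,0],"twist":0},{"gripper":0,"travel":[2.5,-1.7,0],"twist":0},{"gripper":0,"travel":[2.5,-1.7,0],"twist":0},{"gripper":0,"travel":[2.5,-1.7,0],"twist":0},{"gripper":0,"travel":[2.5,-1.7,0],"twist":0}]' 60
python3 -m jog '[{"gripper":0,"travel":[2.54,-1.64,0],"twist":0},{"gripper":0,"travel":[2.54,-1.64,0],"twist":0},{"gripper":0,"travel":[2.54,-1.64,0],"twist":0},{"gripper":0,"travel":[2.54,-1.64,0],"twist":0},{"gripper":0,"travel":[2.54,-1.64,0],"twist":0},{"gripper":0,"travel":[0,0,0],"twist":-7},{"gripper":0,"travel":[0,0,0],"twist":-7},{"gripper":0,"travel":[0,0,0],"twist":-7},{"gripper":0,"travel":[0,0,0],"twist":-7},{"gripper":0,"travel":[0,0,0],"twist":-7}]'
python3 -m jog '[{"gripper":0,"travel":[0,0,0],"twist":-7},{"gripper":0,"travel":[0,0,0],"twist":-7},{"gripper":0,"travel":[0,0,0],"twist":-7},{"gripper":0,"travel":[0,0,0],"twist":-7},{"gripper":0,"travel":[0,0,0],"twist":-7},{"gripper":0,"travel":[0,0,0],"twist":-7},{"gripper":0,"travel":[0,0,0],"twist":-7},{"gripper":0,"travel":[0,0,0],"twist":-7},{"gripper":0,"travel":[0,0,0],"twist":-7},{"gripper":0,"travel":[0,0,0],"twist":-7}]'
python3 -m jog '[{"gripper":0,"travel":[0,0,0],"twist":-7},{"gripper":0,"travel":[0,0,0],"twist":-7},{"gripper":0,"travel":[0,0,0],"twist":-7},{"gripper":0,"travel":[0,0,0],"twist":-7},{"gripper":0,"travel":[0,0,0],"twist":-7},{"gripper":0,"travel":[0,0,0],"twist":-7},{"gripper":0,"travel":[0,0,0],"twist":-7},{"gripper":0,"travel":[0,0,0],"twist":-7},{"gripper":0,"travel":[0,0,0],"twist":-2},{"gripper":0,"travel":[0,0,0],"twist":0}]'
python3 - <<'E'
from h import *; import cv2
c,V=wristV(); im=vision.get_image("wrist"); cv2.imwrite("pics/w1.png",im)
s=sensors.observe(); M=R.from_rotvec(s["tcp_rot"]).as_matrix(); print(s["eef_pos"],M,s["time"])
for n,p in dict(stem=(.530,-.157,.09),grip=(.469,-.163,.095),tip=(.4425,-.1657,.095)).items(): print(n,np.round(proj(c,p,V),1))
E
```

```text
time: 0.93
eef_pos: [0.3809, -0.2841, 0.2309]
tcp_rot: [-3.086, -0.583, 0.001]
contact_force: [0.8, -0.3, -0.8]
finger_gap: 0.0855
finger_force: 0.0
time: 1.77
eef_pos: [0.4686, -0.1626, 0.2307]
tcp_rot: [-2.763, -1.494, 0.001]
contact_force: [0.6, 0.4, 0.1]
finger_gap: 0.0857
finger_force: 0.0
time: 2.6
eef_pos: [0.4685, -0.1628, 0.2307]
tcp_rot: [-1.407, -2.807, -0.0]
contact_force: [0.1, 0.6, 0.5]
finger_gap: 0.0852
finger_force: 0.0
time: 3.43
eef_pos: [0.4685, -0.1628, 0.2307]
tcp_rot: [0.122, -3.138, -0.001]
contact_force: [-1.6, -1.5, 0.4]
finger_gap: 0.0853
finger_force: 0.0
[ 0.46857575 -0.1628335   0.2307879 ] [[-9.97103743e-01 -7.60478528e-02 -9.21319512e-04]
 [-7.60483533e-02  9.97103995e-01  5.20923542e-04]
 [ 8.79036249e-04  5.89479646e-04 -9.99999440e-01]] 3.4833
stem [315.4 240.3]
grip [314.2 187.1]
tip [313.5 161.1]
```

View pics/w1.png

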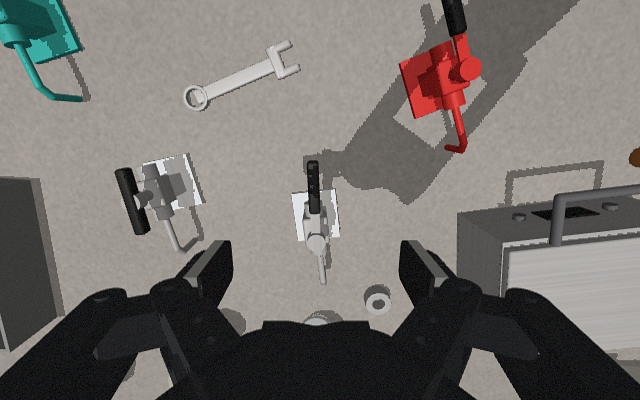

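The wrist view has the lever centred: sleeve at column 313, rows 161–212, as predicted, with the stem at (317,240). The T valve is well clear at (132,200). Next: descend and pinch.

```bash
python3 -m jog '[{"gripper":0,"travel":[0,0,2.5],"twist":0},{"gripper":0,"travel":[0,0,2.5],"twist":0},{"gripper":0,"travel":[0,0,2.5],"twist":0},{"gripper":0,"travel":[0,0,2.5],"twist":0},{"gripper":0,"travel":[0,0,2.5],"twist":0},{"gripper":0,"travel":[0,0,2],"twist":0},{"gripper":0,"travel":[0,0,1.5],"twist":0},{"gripper":0,"travel":[0,0,0],"twist":0},{"gripper":255,"travel":[0,0,0],"twist":0},{"gripper":255,"travel":[0,0,0],"twist":0}]' 50
python3 -m jog '[{"gripper":255,"travel":[0,0,0],"twist":0},{"gripper":255,"travel":[0,0,0],"twist":0},{"gripper":255,"travel":[0,0,0],"twist":0},{"gripper":255,"travel":[0,0,0],"twist":0},{"gripper":255,"travel":[0,0,0],"twist":0},{"gripper":255,"travel":[0,0,0],"twist":0},{"gripper":255,"travel":[0,0,0],"twist":0},{"gripper":255,"travel":[0,0,0],"twist":0},{"gripper":255,"travel":[0,0,0],"twist":0},{"gripper":255,"travel":[0,0,0],"twist":0}]'
python3 - <<'E'
from workcell import sensors; s=sensors.observe(); print(s["finger_gap"],s["finger_force"],s["contact_force"])
E
```

```text
time: 4.32
eef_pos: [0.4696, -0.1634, 0.0722]
tcp_rot: [-0.12, 3.138, -0.001]
contact_force: [0.8, -0.4, -0.4]
finger_gap: 0.064
finger_force: 0.0
time: 5.15
eef_pos: [0.4694, -0.1632, 0.0722]
tcp_rot: [-0.122, 3.138, -0.001]
contact_force: [-1.4, 1.0, 5.2]
finger_gap: 0.0111
finger_force: 49.5
0.011108706978689679 49.54662322998047 [-1.41646821  1.04070889  5.21328041]
```

Gripped: gap 11 mm, 49.5 N. Now turn clockwise around the stem, 5° per row (6.1 cm radius: dy 0.53, dx -0.02).

```bash
python3 -m jog '[{"gripper":255,"travel":[-0.02,0.53,0],"twist":5},{"gripper":255,"travel":[-0.02,0.53,0],"twist":5},{"gripper":255,"travel":[-0.02,0.53,0],"twist":5},{"gripper":255,"travel":[-0.02,0.53,0],"twist":5},{"gripper":255,"travel":[-0.02,0.53,0],"twist":5},{"gripper":255,"travel":[-0.02,0.53,0],"twist":5},{"gripper":255,"travel":[-0.02,0.53,0],"twist":5},{"gripper":255,"travel":[-0.02,0.53,0],"twist":5},{"gripper":255,"travel":[0,0,0],"twist":0},{"gripper":255,"travel":[0,0,0],"twist":0}]'
python3 - <<'E'
from h import *
s=sensors.observe(); M=R.from_rotvec(s["tcp_rot"]).as_matrix(); d=s["eef_pos"][:2]-[.530,-.157]
print(s["eef_pos"],"r",np.hypot(*d),"ang",np.degrees(np.arctan2(d[1],d[0]))%360,"yaw",np.degrees(np.arctan2(M[1,0],M[0,0]))%360, s["contact_force"],s["wrist_torque"],s["finger_force"])
E
```

```text
time: 5.98
eef_pos: [0.4802, -0.123, 0.0722]
tcp_rot: [0.96, 2.99, -0.001]
contact_force: [-2.1, 0.7, 6.3]
finger_gap: 0.0109
finger_force: 49.7
[ 0.48023564 -0.12302764  0.0721743 ] r 0.060254564132375385 ang 145.68003784692667 yaw 144.38733506316856 [-2.08293824  0.67853192  6.3314711 ] [ 0.00817591  0.32150748 -0.24422221] 49.71753180027008
```

```bash
python3 -m jog '[{"gripper":255,"travel":[-0.02,0.53,0],"twist":5},{"gripper":255,"travel":[-0.02,0.53,0],"twist":5},{"gripper":255,"travel":[-0.02,0.53,0],"twist":5},{"gripper":255,"travel":[-0.02,0.53,0],"twist":5},{"gripper":255,"travel":[-0.02,0.53,0],"twist":5},{"gripper":255,"travel":[-0.02,0.53,0],"twist":5},{"gripper":255,"travel":[-0.02,0.53,0],"twist":5},{"gripper":255,"travel":[-0.02,0.53,0],"twist":5},{"gripper":255,"travel":[0,0.32,0],"twist":3},{"gripper":255,"travel":[0,0,0],"twist":0}]'
python3 -m jog '[{"gripper":255,"travel":[0,0.15,0],"twist":1},{"gripper":255,"travel":[0,0.15,0],"twist":1},{"gripper":255,"travel":[0,0.15,0],"twist":1},{"gripper":255,"travel":[0,0,0],"twist":0},{"gripper":255,"travel":[0,0,0],"twist":0},{"gripper":255,"travel":[0,0,0],"twist":0},{"gripper":255,"travel":[0,0,0],"twist":0},{"gripper":255,"travel":[0,0,0],"twist":0},{"gripper":255,"travel":[0,0,0],"twist":0},{"gripper":255,"travel":[0,0,0],"twist":0}]'
python3 - <<'E'
from h import *
s=sensors.observe(); M=R.from_rotvec(s["tcp_rot"]).as_matrix(); d=s["eef_pos"][:2]-[.530,-.157]
print(s["eef_pos"],"r",np.hypot(*d),"ang",np.degrees(np.arctan2(d[1],d[0]))%360,"yaw",np.degrees(np.arctan2(M[1,0],M[0,0]))%360, s["contact_force"],s["wrist_torque"],s["finger_force"])
E
```

```text
time: 6.82
eef_pos: [0.5172, -0.0991, 0.0722]
tcp_rot: [1.992, 2.429, -0.003]
contact_force: [-3.6, -1.5, 7.0]
finger_gap: 0.0107
finger_force: 49.9
time: 7.65
eef_pos: [0.5176, -0.099, 0.072]
tcp_rot: [-2.044, -2.379, 0.013]
contact_force: [-13.6, -4.0, 15.2]
finger_gap: 0.011
finger_force: 56.6
[ 0.51760776 -0.09904429  0.07195962] r 0.05926576933483857 ang 102.06938368737016 yaw 98.64516066952129 [-13.58769134  -4.04889941  15.23681862] [-0.66465244  2.09079519  0.81669327] 56.5761429144186
```

The lever is against its stop: the last 4.5 mm of commanded travel gave only 0.4 mm, with force rising to about 14 N. Release, rise and look.

```bash
python3 -m jog '[{"gripper":0,"travel":[0,0,0],"twist":0},{"gripper":0,"travel":[0,0,0],"twist":0},{"gripper":0,"travel":[0,0,0],"twist":0},{"gripper":0,"travel":[0,0,0],"twist":0},{"gripper":0,"travel":[0,0,0],"twist":0},{"gripper":0,"travel":[0,0,0],"twist":0},{"gripper":0,"travel":[0,0,-1],"twist":0},{"gripper":0,"travel":[0,0,-2.5],"twist":0},{"gripper":0,"travel":[0,0,-2.5],"twist":0},{"gripper":0,"travel":[0,0,-2.5],"twist":0}]'
python3 -m jog '[{"gripper":0,"travel":[0,0,-2.5],"twist":0},{"gripper":0,"travel":[0,0,-2.5],"twist":0},{"gripper":0,"travel":[0,0,-2.3],"twist":0},{"gripper":0,"travel":[0,0,0],"twist":-3},{"gripper":0,"travel":[0,0,0],"twist":0},{"gripper":0,"travel":[0,0,0],"twist":0},{"gripper":0,"travel":[0,0,0],"twist":0},{"gripper":0,"travel":[0,0,0],"twist":0},{"gripper":0,"travel":[0,0,0],"twist":0},{"gripper":0,"travel":[0,0,0],"twist":0}]'
python3 - <<'E'
from h import *; import cv2
c,V=wristV(); im=vision.get_image("wrist"); cv2.imwrite("pics/w2.png",im)
s=sensors.observe(); M=R.from_rotvec(s["tcp_rot"]).as_matrix(); print(s["eef_pos"],np.degrees(np.arctan2(M[1,0],M[0,0])))
D=np.array([.4456,.139])-s["eef_pos"][:2]; print("to bar tool x,y cm", 100*M[:2,0]@D,100*M[:2,1]@D)
for p in[(.4341,.1973,.106),(.4573,.081,.106),(.530,-.157,.0),(.519,-.096,.097)]: print(np.round(proj(c,p,V),1))
E
```

```text
time: 8.48
eef_pos: [0.5213, -0.0974, 0.1576]
tcp_rot: [-2.052, -2.378, 0.0]
contact_force: [0.6, -0.4, -0.3]
finger_gap: 0.0849
finger_force: 0.0
time: 9.32
eef_pos: [0.5211, -0.0974, 0.2284]
tcp_rot: [-1.989, -2.43, 0.001]
contact_force: [-0.1, -0.3, 0.2]
finger_gap: 0.0854
finger_force: 0.0
[ 0.52120497 -0.09748815  0.22860229] 101.40417125595532
to bar tool x,y cm 24.676832671583583 -2.7351565851324566
[ 274.3 -239.1]
[279.8 -35. ]
[312.5 214.7]
[312.4 188. ]
```

View pics/w2.png

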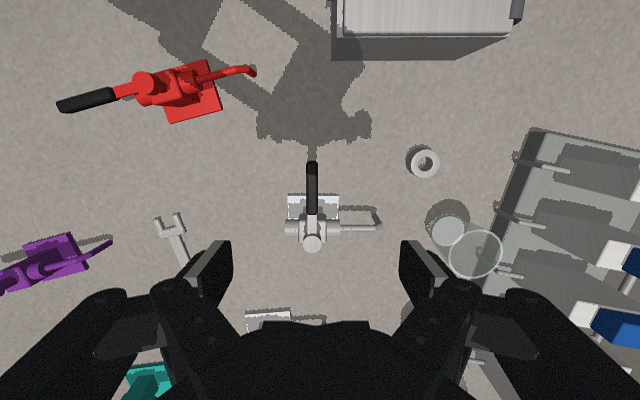

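The wrist view shows the lever (column 312, rows 160–240) square across the pipe, so the valve is closed. Go over the bar and check its position.

```bash
python3 -m jog '[{"gripper":0,"travel":[2.7,-0.3,0],"twist":0},{"gripper":0,"travel":[2.7,-0.3,0],"twist":0},{"gripper":0,"travel":[2.7,-0.3,0],"twist":0},{"gripper":0,"travel":[2.7,-0.3,0],"twist":0},{"gripper":0,"travel":[2.7,-0.3,0],"twist":0},{"gripper":0,"travel":[2.7,-0.3,0],"twist":0},{"gripper":0,"travel":[2.7,-0.3,0],"twist":0},{"gripper":0,"travel":[2.7,-0.3,0],"twist":0},{"gripper":0,"travel":[3.1,-0.3,0],"twist":0},{"gripper":0,"travel":[0,0,0],"twist":0}]'
python3 - <<'E'
from h import *; import cv2
c,V=wristV(); im=vision.get_image("wrist"); cv2.imwrite("pics/w3.png",im)
s=sensors.observe(); M=R.from_rotvec(s["tcp_rot"]).as_matrix(); print(s["eef_pos"],np.degrees(np.arctan2(M[1,0],M[0,0])))
D=np.array([.4456,.139])-s["eef_pos"][:2]; print("to bar tool x,y cm", 100*M[:2,0]@D,100*M[:2,1]@D)
for p in[(.4341,.1973,.106),(.4573,.081,.106)]: print(np.round(proj(c,p,V),1))
E
```

```text
time: 10.2
eef_pos: [0.4443, 0.1433, 0.2291]
tcp_rot: [-1.982, -2.434, -0.002]
contact_force: [-0.3, -0.0, 0.1]
finger_gap: 0.0855
finger_force: 0.0
[0.44516059 0.1412088  0.22911986] 101.66860955572488
to bar tool x,y cm -0.22520261767961125 -0.001640170799489872
[315.  134.7]
[314.2 251.2]
```

View pics/w3.png

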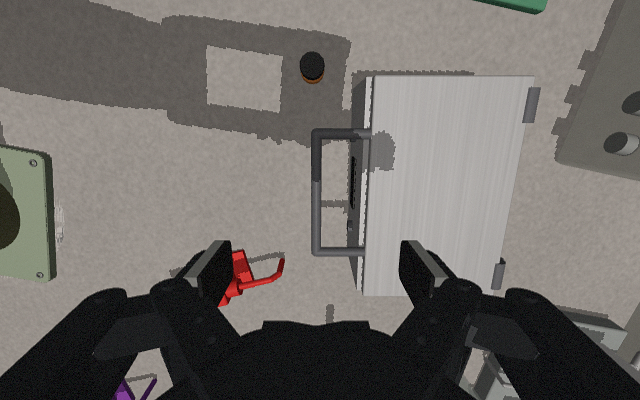

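The bar appears at column 316, rows 133–252, against a prediction of 315 and 135–251. The vial at (312,66) is clear. Preclose to about 30 mm so the inner finger fits the gap, then descend.

```bash
python3 -m jog '[{"gripper":165,"travel":[0,0,0],"twist":0},{"gripper":165,"travel":[0,0,0],"twist":0},{"gripper":165,"travel":[0,0,2],"twist":0},{"gripper":165,"travel":[0,0,2],"twist":0},{"gripper":165,"travel":[0,0,2],"twist":0},{"gripper":165,"travel":[0,0,2],"twist":0},{"gripper":165,"travel":[0,0,0],"twist":0},{"gripper":165,"travel":[0,0,0],"twist":0},{"gripper":165,"travel":[0,0,0],"twist":0},{"gripper":165,"travel":[0,0,0],"twist":0}]' 80
python3 - <<'E'
from h import *
s=sensors.observe(); print(s["eef_pos"],s["finger_gap"])
E
```

```text
time: 11.08
eef_pos: [0.4477, 0.1389, 0.151]
tcp_rot: [1.989, 2.429, 0.004]
contact_force: [0.2, 0.4, 0.2]
finger_gap: 0.0301
finger_force: 0.0
[0.4477244  0.13890965 0.15095641] 0.03006133055250271
```

```bash
python3 -m jog '[{"gripper":165,"travel":[0,-0.2,1.2],"twist":0},{"gripper":165,"travel":[0,0,1.2],"twist":0},{"gripper":165,"travel":[0,0,1.2],"twist":0},{"gripper":165,"travel":[0,0,1.2],"twist":0},{"gripper":165,"travel":[0,0,1.2],"twist":0},{"gripper":165,"travel":[0,0,0.4],"twist":0},{"gripper":165,"travel":[0,0,0],"twist":0},{"gripper":255,"travel":[0,0,0],"twist":0},{"gripper":255,"travel":[0,0,0],"twist":0},{"gripper":255,"travel":[0,0,0],"twist":0}]'
python3 -m jog '[{"gripper":255,"travel":[0,0,0],"twist":0},{"gripper":255,"travel":[0,0,0],"twist":0},{"gripper":255,"travel":[0,0,0],"twist":0},{"gripper":255,"travel":[0,0,0],"twist":0},{"gripper":255,"travel":[0,0,0],"twist":0},{"gripper":255,"travel":[0,0,0],"twist":0},{"gripper":255,"travel":[0,0,0],"twist":0},{"gripper":255,"travel":[0,0,0],"twist":0},{"gripper":255,"travel":[0,0,0],"twist":0},{"gripper":255,"travel":[0,0,0],"twist":0}]'
python3 - <<'E'
import numpy as np
a=np.radians(np.arange(0,93,3)); print(np.c_[np.degrees(a[1:]),-19*np.diff(np.cos(a)),-19*np.diff(np.sin(a))].round(2))
E
```

```text
time: 11.92
eef_pos: [0.4454, 0.1389, 0.0867]
tcp_rot: [1.988, 2.43, 0.003]
contact_force: [-0.1, -0.5, 3.3]
finger_gap: 0.0073
finger_force: 78.0
time: 12.75
eef_pos: [0.4454, 0.1389, 0.0866]
tcp_rot: [1.988, 2.43, 0.003]
contact_force: [-1.1, -0.8, 6.0]
finger_gap: 0.0075
finger_force: 78.2
[[ 3.0e+00  3.0e-02 -9.9e-01]
 [ 6.0e+00  8.0e-02 -9.9e-01]
 [ 9.0e+00  1.3e-01 -9.9e-01]
 [ 1.2e+01  1.8e-01 -9.8e-01]
 [ 1.5e+01  2.3e-01 -9.7e-01]
 [ 1.8e+01  2.8e-01 -9.5e-01]
 [ 2.1e+01  3.3e-01 -9.4e-01]
 [ 2.4e+01  3.8e-01 -9.2e-01]
 [ 2.7e+01  4.3e-01 -9.0e-01]
 [ 3.0e+01  4.7e-01 -8.7e-01]
 [ 3.3e+01  5.2e-01 -8.5e-01]
 [ 3.6e+01  5.6e-01 -8.2e-01]
 [ 3.9e+01  6.1e-01 -7.9e-01]
 [ 4.2e+01  6.5e-01 -7.6e-01]
 [ 4.5e+01  6.8e-01 -7.2e-01]
 [ 4.8e+01  7.2e-01 -6.8e-01]
 [ 5.1e+01  7.6e-01 -6.5e-01]
 [ 5.4e+01  7.9e-01 -6.1e-01]
 [ 5.7e+01  8.2e-01 -5.6e-01]
 [ 6.0e+01  8.5e-01 -5.2e-01]
 [ 6.3e+01  8.7e-01 -4.7e-01]
 [ 6.6e+01  9.0e-01 -4.3e-01]
 [ 6.9e+01  9.2e-01 -3.8e-01]
 [ 7.2e+01  9.4e-01 -3.3e-01]
 [ 7.5e+01  9.5e-01 -2.8e-01]
 [ 7.8e+01  9.7e-01 -2.3e-01]
 [ 8.1e+01  9.8e-01 -1.8e-01]
 [ 8.4e+01  9.9e-01 -1.3e-01]
 [ 8.7e+01  9.9e-01 -8.0e-02]
 [ 9.0e+01  9.9e-01 -3.0e-02]]
```

The bar is gripped (78 N). Lift along the 19 cm arc, 3° per row, checking after each 30°.

```bash
python3 -m jog '[{"gripper":255,"travel":[0,0.03,-0.99],"twist":0},{"gripper":255,"travel":[0,0.08,-0.99],"twist":0},{"gripper":255,"travel":[0,0.13,-0.99],"twist":0},{"gripper":255,"travel":[0,0.18,-0.98],"twist":0},{"gripper":255,"travel":[0,0.23,-0.97],"twist":0},{"gripper":255,"travel":[0,0.28,-0.95],"twist":0},{"gripper":255,"travel":[0,0.33,-0.94],"twist":0},{"gripper":255,"travel":[0,0.38,-0.92],"twist":0},{"gripper":255,"travel":[0,0.43,-0.9],"twist":0},{"gripper":255,"travel":[0,0.47,-0.87],"twist":0}]'
cat > a.py <<'E'
from h import *
s=sensors.observe(); D=s["eef_pos"]-[.4454,.1389,.0866]; t=np.radians(11.5)
h=D[0]*np.cos(t)+D[1]*np.sin(t); print("eef",s["eef_pos"],"lat",-D[0]*np.sin(t)+D[1]*np.cos(t),"lid deg",np.degrees(np.arctan2(D[2],.19-h)),"r",np.hypot(D[2],.19-h),"F",s["contact_force"],s["finger_gap"],s["finger_force"])
E
python3 a.py
```

```text
time: 13.58
eef_pos: [0.4682, 0.1436, 0.1802]
tcp_rot: [-1.988, -2.43, 0.004]
contact_force: [3.5, -0.3, -8.0]
finger_gap: 0.0075
finger_force: 77.7
eef [0.4682331  0.14359576 0.18024484] lat 4.930242260921692e-05 lid deg 29.326990643845136 r 0.19119259714669906 F [ 3.52983271 -0.26752041 -8.01383064] 0.007484759377773475 77.67811417579651
```

```bash
python3 -m jog '[{"gripper":255,"travel":[0,0.52,-0.85],"twist":0},{"gripper":255,"travel":[0,0.56,-0.82],"twist":0},{"gripper":255,"travel":[0,0.61,-0.79],"twist":0},{"gripper":255,"travel":[0,0.65,-0.76],"twist":0},{"gripper":255,"travel":[0,0.68,-0.72],"twist":0},{"gripper":255,"travel":[0,0.72,-0.68],"twist":0},{"gripper":255,"travel":[0,0.76,-0.65],"twist":0},{"gripper":255,"travel":[0,0.79,-0.61],"twist":0},{"gripper":255,"travel":[0,0.82,-0.56],"twist":0},{"gripper":255,"travel":[0,0.85,-0.52],"twist":0}]'
python3 a.py
```

```text
time: 14.42
eef_pos: [0.5349, 0.1573, 0.2532]
tcp_rot: [-1.986, -2.429, 0.008]
contact_force: [-11.5, -2.9, 16.8]
finger_gap: 0.0069
finger_force: 79.1
eef [0.53493164 0.15725619 0.25321777] lat 0.00013794643607872858 lid deg 59.38251875940009 r 0.19360951184873473 F [-11.54507172  -2.91172313  16.76511234] 0.006852645813795334 79.0717077255249
```

```bash
python3 -m jog '[{"gripper":255,"travel":[0,0,0],"twist":0},{"gripper":255,"travel":[0,0,0],"twist":0},{"gripper":255,"travel":[0,0,0],"twist":0},{"gripper":255,"travel":[0,0,0],"twist":0},{"gripper":255,"travel":[0,0,0],"twist":0},{"gripper":255,"travel":[0,0,0],"twist":0},{"gripper":255,"travel":[0,0,0],"twist":0},{"gripper":255,"travel":[0,0,0],"twist":0},{"gripper":255,"travel":[0,0,0],"twist":0},{"gripper":255,"travel":[0,0,0],"twist":0}]'
python3 a.py
python3 - <<'E'
from h import *; import cv2
im=vision.get_image("scene"); cv2.imwrite("pics/s2.png",cv2.resize(im[130:350,230:500],None,fx=2.7,fy=2.7,interpolation=cv2.INTER_CUBIC))
E
```

```text
time: 15.25
eef_pos: [0.5372, 0.1577, 0.2551]
tcp_rot: [1.988, 2.431, 0.001]
contact_force: [-9.9, -2.2, 14.0]
finger_gap: 0.0073
finger_force: 79.3
eef [0.53719088 0.15772093 0.25508723] lat 0.00014293992067504827 lid deg 60.24969988145189 r 0.19406584230618923 F [-9.92578535 -2.19815052 13.95983278] 0.0073415658639827425 79.27256941795349
```

View pics/s2.png

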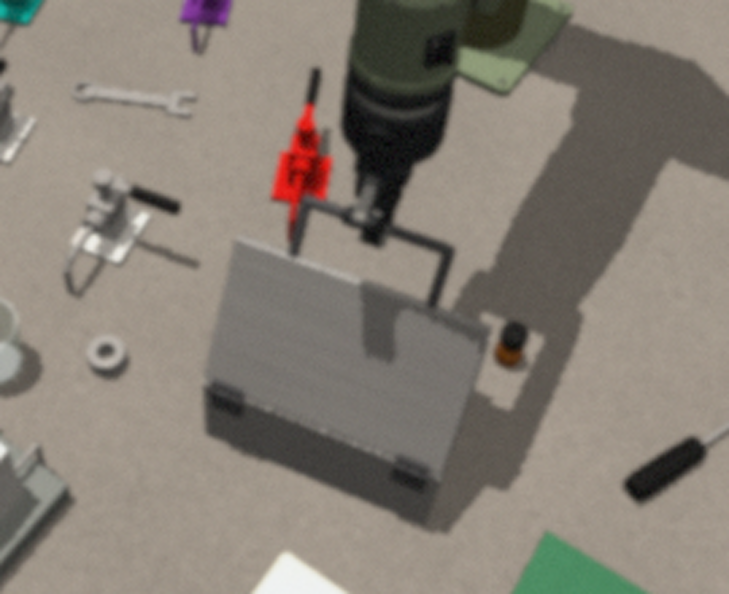

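The view shows the lid at about 60°, bar held mid-span between the fingers, and everything else in place, with the vial at (512,343). The z offset of about 4 mm fits the bar rolling in the pads; y is on target. Finish the last 30° more slowly, with about 2 mm of extra rise.

```bash
python3 -m jog '[{"gripper":255,"travel":[0,0.87,-0.5],"twist":0},{"gripper":255,"travel":[0,0.9,-0.46],"twist":0},{"gripper":255,"travel":[0,0.92,-0.41],"twist":0},{"gripper":255,"travel":[0,0.94,-0.36],"twist":0},{"gripper":255,"travel":[0,0.95,-0.31],"twist":0},{"gripper":255,"travel":[0,0.97,-0.25],"twist":0},{"gripper":255,"travel":[0,0.7,-0.13],"twist":0},{"gripper":255,"travel":[0,0.6,-0.1],"twist":0},{"gripper":255,"travel":[0,0,0],"twist":0},{"gripper":255,"travel":[0,0,0],"twist":0}]'
python3 a.py
```

```text
time: 16.13
eef_pos: [0.6062, 0.1719, 0.2795]
tcp_rot: [1.987, 2.429, 0.007]
contact_force: [-2.7, 0.2, 7.0]
finger_gap: 0.0069
finger_force: 83.7
eef [0.60617166 0.17187053 0.27947844] lat 0.00025592169335644094 lid deg 82.35706134984012 r 0.194607303704856 F [-2.70893282  0.20644435  7.03714681] 0.006922023021853562 83.74782800674438
```

```bash
python3 -m jog '[{"gripper":255,"travel":[0,0.6,-0.07],"twist":0},{"gripper":255,"travel":[0,0.6,-0.05],"twist":0},{"gripper":255,"travel":[0,0.5,-0.04],"twist":0},{"gripper":255,"travel":[0,0.4,-0.02],"twist":0},{"gripper":255,"travel":[0,0.3,0],"twist":0},{"gripper":255,"travel":[0,0.2,0],"twist":0},{"gripper":255,"travel":[0,0,0],"twist":0},{"gripper":255,"travel":[0,0,0],"twist":0},{"gripper":255,"travel":[0,0,0],"twist":0},{"gripper":255,"travel":[0,0,0],"twist":0}]'
python3 a.py
python3 - <<'E'
from h import *; import cv2
c=vision.get_calibration("scene")
im=vision.get_image("scene"); cv2.imwrite("pics/s3.png",cv2.resize(im[90:350,230:500],None,fx=2.3,fy=2.3,interpolation=cv2.INTER_CUBIC))
t=np.radians(11.5);H=np.array([.6317,.177,0]);y=np.array([-np.sin(t),np.cos(t),0]);x=np.array([np.cos(t),np.sin(t),0])
for a in(85,90,95):
  for w in(-.11,.11):
    p=H+w*y+[0,0,.106]-.14*x*np.cos(np.radians(a))+[0,0,.14*np.sin(np.radians(a))]
    u=np.array(proj(c,p)); print(a,w,((u-[230,90])*2.3).round(0))
E
```

```text
time: 16.97
eef_pos: [0.6324, 0.1772, 0.2821]
tcp_rot: [1.986, 2.428, 0.011]
contact_force: [-0.7, -0.1, 6.4]
finger_gap: 0.007
finger_force: 82.1
eef [0.63239634 0.17720979 0.282056  ] lat 0.0002596379456899292 lid deg 90.25798227963872 r 0.19545798054430052 F [-0.73435539 -0.08671668  6.42178667] 0.007044806308181497 82.06708788871765
85 -0.11 [175. 325.]
85 0.11 [403. 412.]
90 -0.11 [170. 335.]
90 0.11 [399. 423.]
95 -0.11 [164. 345.]
95 0.11 [394. 435.]
```

View pics/s3.png

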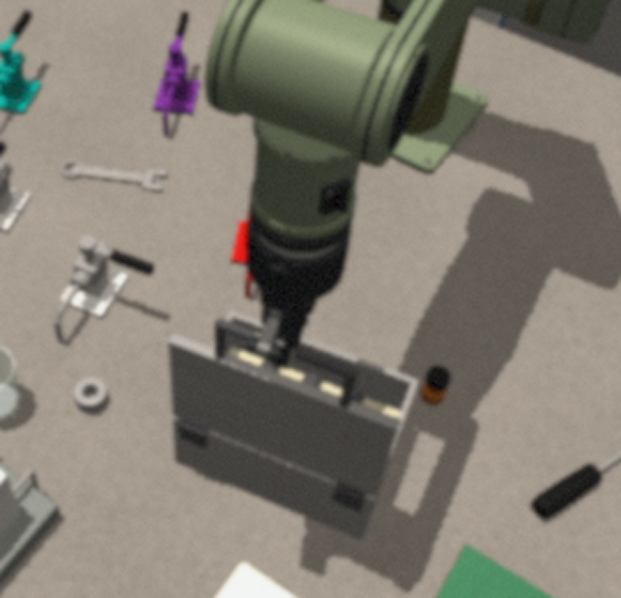

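The view shows the lid upright: top edge from about (170,340) to (400,427), against a prediction of (170,335) to (399,423) at 90°. The bar is gripped, the lever is still across its pipe, and the bystanders have not moved. Settle, check for drift and hand in.

```bash
python3 -m jog '[{"gripper":255,"travel":[0,0,0],"twist":0},{"gripper":255,"travel":[0,0,0],"twist":0},{"gripper":255,"travel":[0,0,0],"twist":0},{"gripper":255,"travel":[0,0,0],"twist":0},{"gripper":255,"travel":[0,0,0],"twist":0},{"gripper":255,"travel":[0,0,0],"twist":0},{"gripper":255,"travel":[0,0,0],"twist":0},{"gripper":255,"travel":[0,0,0],"twist":0},{"gripper":255,"travel":[0,0,0],"twist":0},{"gripper":255,"travel":[0,0,0],"twist":0}]'
python3 a.py && python3 -c "
from workcell import manip; print(manip.sign_off())"
```

```text
time: 17.85
eef_pos: [0.6324, 0.1772, 0.2821]
tcp_rot: [1.986, 2.428, 0.011]
contact_force: [-0.4, 0.3, 7.3]
finger_gap: 0.0071
finger_force: 82.1
eef [0.63236437 0.17724115 0.28205516] lat 0.0002967352506361709 lid deg 90.25063449113979 r 0.19545703185244484 F [-0.40915303  0.2902722   7.32109021] 0.007101238792185656 82.06634759902954
the job is handed in; nothing more can be done
None
```

I closed the lever valve to its stop, then lifted the hot-box lid upright (about 90° by arm position) and handed the job in with its bar still gripped at about 82 N; no verdict came back.

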